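# Lock the hold-down bar of a tube rocker with an R-clip

### The arm

A 7-joint arm with a two-finger parallel gripper is mounted at the origin on a cart in front of the work surface, level with it; the furniture and walls round the work are solid. World frame = base frame: x ahead of the robot, y to its left, z up, the work surface at z = 0. Lengths are in mm, angles in degrees, forces in N, time in s.
With the tool pointing down it reaches from about 350 to 900 mm from the base axis. Payload 19.9 kg.
Tool frame: the origin (TCP) lies between the finger pads; the fingertips stand 22 mm ahead of it and the grasp point (between the pads) lies 3 mm ahead of it; z points along the fingers, y is the line along which they close (so a half turn about z gives the same grasp; the last joint's range is limited). The gripper opens to 85 mm and grips with 20 to 120 N. Pads are 22 mm wide; open, the fingers measure 114 mm over their backs; the gripper's body (76 mm by 85 mm) begins 54 mm behind the grasp point. The pads swing forward as they close: fully open they stand 13 mm farther back than shut.
Start: joints at [-76.69, 23.915, -0.59, 92.452, 0.269, 63.638, -3.037], TCP at [168.984, 601.704, 253.26] pointing down, gripper open.
Joint ranges: [-161.28, 161.28], [-22.2, 115.67], [-73.04, 71.86], [3.21, 147.25], [-68.34, 248.33], [10.77, 114.83], [-161.83, 161.83]. Speed limits (degrees/s): [108.29, 108.29, 136.94, 136.94, 172.46, 172.46, 172.46].

### API

Orientations are given as a 3x3 rotation matrix whose columns are the frame's x, y, z axes.
In Python, from bench import bot gives the robot as it stands. The module is installed in compiled form; this text tells all that it offers.
- The arm moves only by the tool step_arm, never from a script. Its argument "series" is a list of rows, each a list of 3 entries, a list of its own where there are three numbers: the shift along the tool's x, y, z in m, then the turn, a rotation vector about the tool's x, y, z in rad, then the opening in per cent of the stroke, from 0 (shut) to 100 (fully open). In form: [[[tx, ty, tz], [rx, ry, rz], gripper], ...]. A call has 1 to 5 rows; each row shifts and turns the commanded pose from where the row before left it, along the tool's axes as they then stand; what a row does not reach is not made up. A row lasts 1/12 s, in which the tool goes at most 41.7 mm and 7.16 degrees, less where a joint would pass 70% of its speed; a pose out of reach is approached as far as the arm can. A call is refused whole if a number of a shift passes 0.0417 or a number of a turn 0.125, either way. A call with a gripper value outside its range is refused whole. The fingers move at their own pace and stop on an object; the grip force is fixed at half the most. Time passes only in rows, so rows that do not move let the fingers close. It gives the time, the measured TCP pose, the force and the opening at its end, in the units of the state.
- bot.state(): the state, without advancing time (a new reading comes with each control period).
- bot.capture(name): name is "scene" or "top" or "wrist"; returns the picture (480x640x3 uint8, red, green, blue); there is no depth.
- bot.get_calibration(name): a dict with "K" (3x3 intrinsics, pixels), "D" ([k1, k2, p1, p2, k3] as OpenCV has them; the pictures are not rectified), "rvec" (rotation vector, rad) and "tvec" (3), from world to camera coordinates, as OpenCV has them. Camera axes: x right, y down, z forward; pixel columns grow to the right and rows downward; lengths in mm; the calibration is good to about 2 mm. A picture is of the moment at which its call begins: read the wrist's pose just before it. get_calibration takes no time and is no camera call; for the wrist camera it gives the pose at the moment of the call.
- bot.close_job(): hands the job in, once; it reports no verdict.
The state is a dict: "clock": time; "joint_pos": joint angles; "joint_vel": joint speeds; "joint_torque": joint torques, N m; "tool_pos": TCP position; "tcp_rot": TCP orientation; "force": force on the tool from outside, world axes, zero at the start; "moment": the same for the moment, N m; "grip_width": finger opening in mm.
Only numpy, scipy, OpenCV 4.12 (cv2) and the standard library are available. Lean on these libraries where they do the work, as an engineer would, in place of code of your own. Each camera call takes 0.05 s, during which the arm holds its last target. There are 200 camera calls.

### The job

Make the tube rocker ready to run: swing its raised hold-down bar down onto the tubes so that the stud comes up through the slot in the bar's end, then take the R-clip from the worktop and push its straight leg through the stud's cross hole from the front until the waved leg snaps past the stud and the stud sits in the clip's waist. Feel for the hole and do not force the clip: never press it on the rocker with more than 25 N. Let go of the clip and leave the other things on the worktop where they are.

Things in the scene. Friction and masses are not known exactly. Their poses are not given: they have to be found in the camera images.
- rocker: White tube rocker, fixed; housing 150 x 270 mm, up to 44 mm high with its platform; on it a tube rack with four capped tubes (caps up to 145 mm) and a post at each end. Origin under its middle, on the worktop; x to its back (away from knob and display), y from the stud's post to the hinge's post, z up. The bar's hinge axis runs along x at y = +105, z = 153 mm.
- hold_bar (a joint): Hold-down bar's angle in rad: 0 = level, shut (stop); grows as its free end swings up. Flat aluminium, 40 mm wide (along x), 6 thick, reaches 238 mm from the hinge; shut, its top is at z = 156 mm. A stiff hinge holds it where it is left; a few newtons down on its top near the end move it. Its end has a slot for the stud, 23 x 45 mm, with 8.5 mm of bar in front of and behind it.
- bar_end (a point): Point on the bar's top face, mid-width, 175 mm from the hinge: the place to press the bar down (3 mm off the hinge axis's plane). Moves with the bar; axes as the rocker's when the bar is shut.
- stud_slot (a point): Middle of the slot in which the stud is clamped, at the height of its cross hole: x = 0, y = -105, z = 159 mm of the rocker, 3 mm over the shut bar's top. The upright round steel stud, 20 mm across, its top 11 mm above this point, is clamped fast anywhere within 10 mm either way along y of this point. Where is not reported: it is to be seen or felt. In x and z the point is exact.
- hole_front (a point): Front mouth of the cross hole if the stud stood in the middle of its slot: 9 mm in front of stud_slot, axes as the rocker's. The hole runs along x and is 6 mm wide. A leg tip within about 2 mm sideways of its axis slips in; farther off it butts on the stud, whose round face pushes it away from the hole. Real mouth: up to 10 mm away along y.
- clip: R-clip of 4 mm steel wire with a grey plastic grip 28 x 18 x 12 mm (x, y, z) over its bow; 28 g; starts flat on the worktop. Origin mid-grip, x along the legs to their tips, z up. The wire bow stands 8 mm out behind the grip. Rigid straight leg at y = -5. Springy waved leg from y = +5 mm; its bulge lies at x = 54 mm, its flared end at x = 66, y = 9.5 mm.
- clip_waist (a point): Where the stud's axis comes to lie when the clip is home: x = 44, y = -5 mm of the clip, its axes the clip's. Home, the clip's x points as the rocker's x and it lies level on or just over the bar. Pushing takes up to about 10 N until the bulge passes the stud, then the force falls to nothing; 1 to 2 mm past home it climbs steeply (about 20 N) at a stiffer bend.
- clip_spring (a joint): How far the waved leg is sprung open from the straight one, in rad: 0 = free, about 0.13 as its bulge crosses the stud, about 0.05 when home, hugging the stud.
- leg_tip (a point): Tip of the clip's rigid straight leg (round-ended), x = 82, y = -5 mm of the clip; axes as the clip's. It leads the waved leg's end by 14 mm, so it meets the stud first. Home, it stands 38 mm behind the stud's axis.
- dish: Bystander: closed petri dish, 62 mm across, 14 mm high; origin at the centre of its underside.
- tweezers: Bystander: steel forceps lying along their y, 122 mm long, 15 mm wide, 8 mm high; origin at the middle, underneath.
- tape: Bystander: roll of label tape lying flat, 52 mm across, 19 mm high; origin at the centre of its underside.
- bottle: Bystander: small white-capped reagent bottle standing upright, 41 mm across, 79 mm high; origin at the centre of its underside.

How it is judged:
By the outcome, as a careful person would: the job done as asked, in the order asked, and still so for the second after the job is handed in, with the robot touching nothing.
It also fails if it takes over 72 s, if anything falls off the work surface, if the arm or the gripper's body presses on something with over 40 N, if the wrist force passes 120 N, or if a joint passes its speed limit or range.

## Working session

There is one attempt and no reset: what is moved stays moved. The work goes in short steps, Python scripts to look and compute and a tool call to move; the robot and the scene stay as the last step left them, time stands still between calls to the robot, and variables do not carry over. Pictures are saved under pics/ and viewed, on a budget of 10 in all, crops included, one or two more only if the job needs it, and the job is handed in when it is done.

Besides the shell and the picture viewer there is one more tool, called by a JSON object that holds its "api" and its "payload". step_arm: Moves the arm, as the interface text tells. Its arguments: {"type":"object","properties":{"series":{"type":"array"}},"required":["series"]}

```bash
mkdir -p pics; python3 - <<'E'
from bench import bot
import cv2,numpy as np
s=bot.state();print(s['clock'],s['tool_pos'],s['force'],s['grip_width'],np.round(s['tcp_rot'],3).tolist())
for n in['scene','top','wrist']:
    c=bot.get_calibration(n);print(n,np.round(c['K'],1).tolist(),np.round(c['D'],3),np.round(c['rvec'],3),np.round(c['tvec'],1))
    cv2.imwrite(f'pics/{n}0.png',bot.capture(n)[:,:,::-1])
E
```

```text
0.0 [168.8997712  601.4149245  252.65924401] [-0.60329348  0.40999639 -0.45534985] 85.05130225301272 [[-0.963, 0.27, -0.0], [0.27, 0.963, -0.001], [-0.0, -0.001, -1.0]]
scene [[526.1, 0.0, 324.9], [0.0, 526.1, 242.3], [0.0, 0.0, 1.0]] [-0.08  0.    0.    0.    0.  ] [ 1.868 -0.897  0.55 ] [-423.8  242.9  959.6]
top [[444.4, 0.0, 325.1], [0.0, 444.4, 241.6], [0.0, 0.0, 1.0]] [-0.045  0.     0.     0.     0.   ] [ 2.134 -2.142  0.211] [-158.3  493.   926.1]
wrist [[341.1, 0.0, 319.9], [0.0, 341.1, 238.8], [0.0, 0.0, 1.0]] [-0.043  0.     0.     0.     0.   ] [-2.318 -1.758 -0.244] [-623.6  -36.9  379.6]
```

View pics/scene0.png

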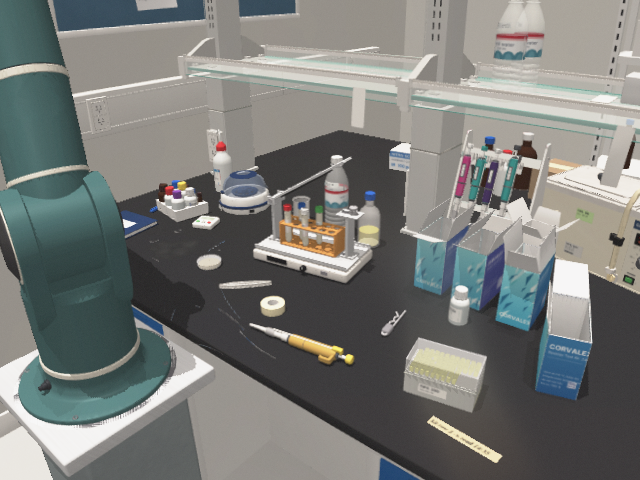

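View pics/top0.png

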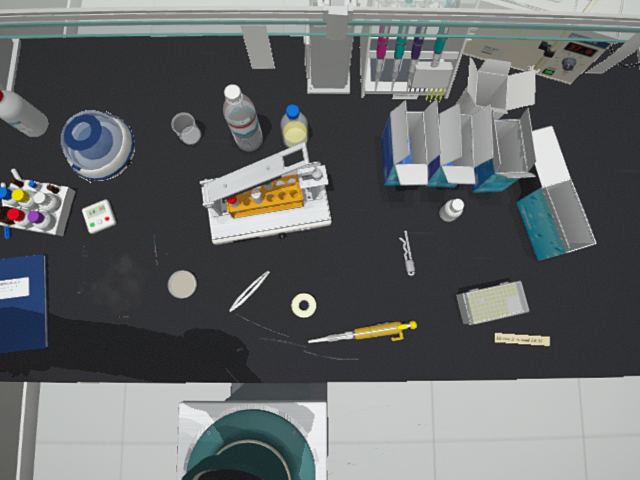

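The top view shows the rocker at about (268,200), with the raised bar running from the left hinge post to about (300,155). The clip's grip is at about (410,268), legs pointing up in the picture. I'll make one enlarged composite.

```bash
python3 - <<'E'
import cv2,numpy as np
t=cv2.imread('pics/top0.png');s=cv2.imread('pics/scene0.png')
o=np.zeros((600,800,3),np.uint8)
def put(im,x,y,w,h,f,ox,oy):
    c=cv2.resize(im[y:y+h,x:x+w],None,fx=f,fy=f,interpolation=cv2.INTER_CUBIC);o[oy:oy+c.shape[0],ox:ox+c.shape[1]]=c
put(t,198,138,135,110,4,0,0)       #540x440
put(t,392,225,32,54,8,544,0)       #256x432
put(s,250,150,125,40,3,0,440)      #375x120 
put(s,378,305,32,32,5,380,440)
put(s,330,200,50,30,5,545,440)
cv2.imwrite('pics/c1.png',o)
E
```

```text
(no output)
```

View pics/c1.png

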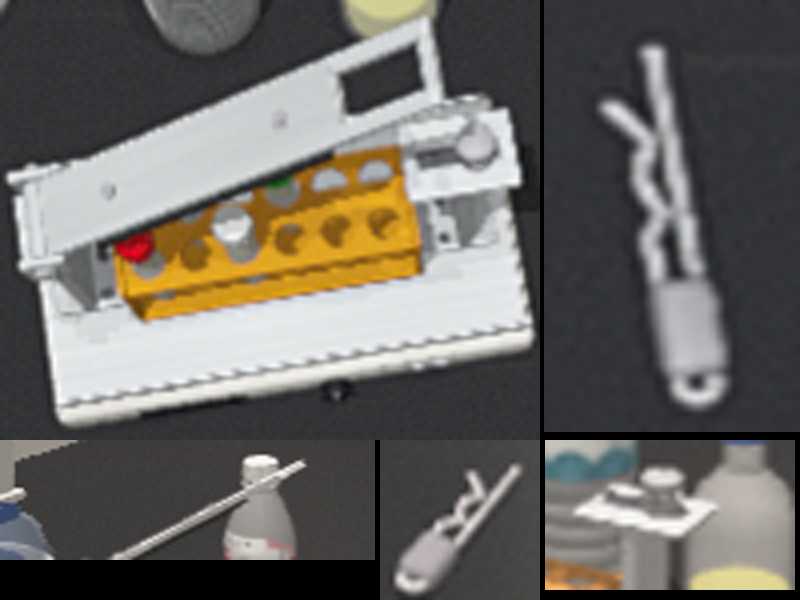

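```bash
cat > h.py <<'E'
import cv2,numpy as np
from bench import bot
from scipy.optimize import least_squares
from scipy.spatial.transform import Rotation as R
def proj(n,P,c=None):
    c=c or bot.get_calibration(n)
    return cv2.projectPoints(np.array(P,float).reshape(-1,1,3),c['rvec'],c['tvec'],c['K'],c['D'])[0].reshape(-1,2)
def back(n,px,z,c=None):
    c=c or bot.get_calibration(n)
    u=cv2.undistortPoints(np.array(px,float).reshape(-1,1,2),c['K'],c['D']).reshape(-1,2)
    Rm=cv2.Rodrigues(np.array(c['rvec'],float))[0];o=-Rm.T@np.ravel(c['tvec'])
    d=np.c_[u,np.ones(len(u))]@Rm
    return o+d*((z-o[2])/d[:,2])[:,None]
def rock(p,P): # rocker pose x,y,yaw(rad)
    c,s=np.cos(p[2]),np.sin(p[2]);P=np.array(P,float)
    return np.c_[p[0]+c*P[:,0]-s*P[:,1],p[1]+s*P[:,0]+c*P[:,1],P[:,2]]
def bar(th,P): # P: x, r, h(above axis plane)
    P=np.array(P,float);c,s=np.cos(th),np.sin(th)
    return np.c_[P[:,0],105-P[:,1]*c+P[:,2]*s,153+P[:,1]*s+P[:,2]*c]
E
python3 - <<'E'
from h import *
q=lambda L:np.array([[198+u/4-.4,138+v/4-.4] for u,v in L])
barP=[[20,238,3],[-20,238,3],[11.5,187.5,3],[11.5,232.5,3],[-11.5,232.5,3],[-11.5,187.5,3]]
bpx=q([(430,15),(443,88),(338,72),(416,42),(428,80),(345,114)])
hpx=q([(68,424),(534,350)])
spx=q([(479,138)])
def res(v):
    p=v[:3]
    W=np.r_[rock(p,bar(v[3],barP)),rock(p,[[-75,135,5],[-75,-135,5]]),rock(p,[[0,-105+v[4],170]])]
    return (proj('top',W)-np.r_[bpx,hpx,spx]).ravel()
g=back('top',[[268,200]],60)[0]
for y0 in (0.15,):
    r=least_squares(res,[g[0],g[1],y0,.5,0]);print(np.round(r.x,3),np.rad2deg(r.x[2:4]));print(np.round(r.fun.reshape(-1,2),1).tolist())
v=r.x
ck=np.r_[rock(v,bar(v[3],[[20,238,3],[-20,238,3]])),rock(v,[[0,-105+v[4],170],[-75,135,0],[-75,-135,0]])]
print('scene',np.round(proj('scene',ck)))
c=back('top',[[405.3,230.6],[410,265.6],[411,275]],6);print(c, np.rad2deg(np.arctan2(*(c[0]-c[2])[[1,0]])))
print(rock(v,[[0,-105,159],[0,105,153]]))
s=bot.get_calibration('wrist');st=bot.state();Rm=cv2.Rodrigues(np.array(s['rvec']))[0]
Rt=np.array(st['tcp_rot']);print('cam in tool',Rt.T@(-Rm.T@np.ravel(s['tvec'])-st['tool_pos']),(Rm@Rt).round(3).tolist())
E
```

```text
[ 5.91353e+02 -3.08190e+01  1.61000e-01  5.66000e-01 -8.53500e+00] [ 9.23675561 32.42375906]
[[-0.6, -0.9], [-0.2, 2.7], [-0.3, -1.0], [1.0, -2.0], [0.1, 1.1], [-0.2, 0.8], [-0.1, -0.1], [0.5, -0.4], [-0.1, -0.6]]
scene [[352. 157.]
 [344. 162.]
 [355. 207.]
 [254. 260.]
 [347. 287.]]
[[ 524.75981596 -345.32841594    6.        ]
 [ 443.82434315 -353.04889894    6.        ]
 [ 422.45330957 -354.50909966    6.        ]] 5.127819139737246
[[ 608.20669103 -134.45722975  159.        ]
 [ 574.49866515   72.81980465  153.        ]]
cam in tool [  68.87655135   -0.74053281 -121.65230344] [[0.0, 1.0, 0.0], [-0.962, 0.0, -0.274], [-0.274, -0.0, 0.962]]
```

{"api": "step_arm", "payload": {"series": [[[0,0,-0.019],[0,0,-0.109],0],[[0,0,-0.019],[0,0,-0.109],0],[[0,0,-0.02],[0,0,-0.109],0],[[0,0,-0.02],[0,0,-0.109],0]]}}

```text
clock: 0.48
tool_pos: [168.9, 601.5, 331.9]
tcp_rot: [[-0.986, -0.167, -0.0], [-0.167, 0.986, -0.001], [0.0, -0.001, -1.0]]
force: [-0.1, -0.3, -0.6]
grip_width: 38.7
```

{"api": "step_arm", "payload": {"series": [[[-0.0158,-0.0366,0],[0,0,0],0],[[-0.0158,-0.0366,0],[0,0,0],0],[[-0.0158,-0.0366,0],[0,0,0],0],[[-0.0158,-0.0366,0],[0,0,0],0],[[-0.0158,-0.0366,0],[0,0,0],0]]}}

```text
clock: 0.9
tool_pos: [277.1, 432.0, 331.1]
tcp_rot: [[-0.987, -0.161, -0.0], [-0.161, 0.987, -0.0], [0.0, -0.0, -1.0]]
force: [0.5, 0.7, 0.5]
grip_width: 0.3
```

{"api": "step_arm", "payload": {"series": [[[-0.0158,-0.0366,0],[0,0,0],0],[[-0.0158,-0.0366,0],[0,0,0],0],[[-0.0158,-0.0366,0],[0,0,0],0],[[-0.0158,-0.0366,0],[0,0,0],0],[[-0.0158,-0.0366,0],[0,0,0],0]]}}

```text
clock: 1.32
tool_pos: [384.6, 264.1, 331.4]
tcp_rot: [[-0.987, -0.162, 0.0], [-0.162, 0.987, 0.0], [-0.0, 0.0, -1.0]]
force: [1.0, 1.0, 0.1]
grip_width: 0.1
```

{"api": "step_arm", "payload": {"series": [[[-0.0156,-0.0365,0],[0,0,0],0],[[-0.0156,-0.0365,0],[0,0,0],0],[[-0.0156,-0.0365,0],[0,0,0],0],[[-0.0156,-0.0365,0],[0,0,0],0],[[-0.0156,-0.0365,0],[0,0,0],0]]}}

```text
clock: 1.73
tool_pos: [491.0, 96.6, 331.4]
tcp_rot: [[-0.987, -0.162, 0.0], [-0.162, 0.987, 0.0], [-0.0, 0.0, -1.0]]
force: [0.9, 1.3, -0.5]
grip_width: -0.2
```

{"api": "step_arm", "payload": {"series": [[[-0.0156,-0.0365,0],[0,0,0],0],[[-0.0156,-0.0365,0],[0,0,0],0],[[-0.0156,-0.0365,0],[0,0,0],0],[[-0.0156,-0.0365,0],[0,0,0],0],[[-0.0156,-0.0365,0],[0,0,0],0]]}}

```text
clock: 2.15
tool_pos: [597.6, -70.7, 331.2]
tcp_rot: [[-0.987, -0.162, -0.0], [-0.162, 0.987, -0.0], [0.0, -0.0, -1.0]]
force: [1.0, 0.8, 0.1]
grip_width: 0.1
```

{"api": "step_arm", "payload": {"series": [[[0,0,0.012],[0,0,0],0],[[0,0,0.012],[0,0,0],0],[[0,0,0.01],[0,0,0],0],[[0,0,0.01],[0,0,0],0],[[0,0,0],[0,0,0],0]]}}

```text
clock: 2.57
tool_pos: [595.9, -67.5, 285.1]
tcp_rot: [[-0.987, -0.163, -0.003], [-0.163, 0.987, 0.001], [0.003, 0.001, -1.0]]
force: [-1.0, -0.9, -0.9]
grip_width: -0.2
```

```bash
python3 - <<'E'
from h import *
a=bot.capture('scene')[100:320,200:440];b=bot.capture('wrist')
o=np.zeros((600,800,3),np.uint8)
o[:330,:360]=cv2.resize(a,(360,330));o[:330,360:]=cv2.resize(b,(440,330))
cv2.imwrite('pics/p1.png',o[:330,:,::-1])
E
```

```text
(no output)
```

View pics/p1.png

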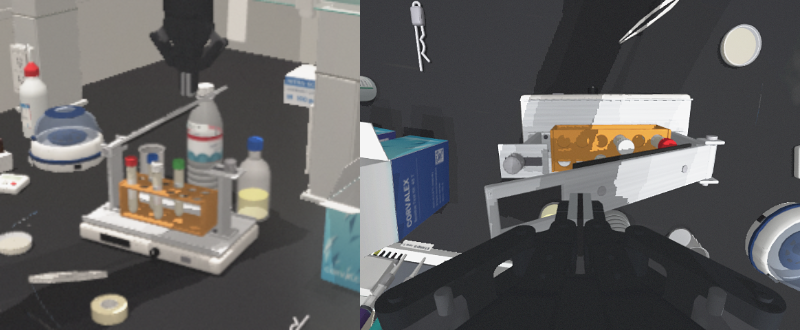

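The scene view shows the shut fingers over the bar's middle width. In the wrist view the tips are at about (585,195), on the bar. I'll press down along the arc.

{"api": "step_arm", "payload": {"series": [[[-0.001,-0.003,0.008],[0,0,0],0],[[0,-0.003,0.008],[0,0,0],0],[[0,-0.003,0.008],[0,0,0],0],[[0,-0.003,0.008],[0,0,0],0],[[0,-0.003,0.008],[0,0,0],0]]}}

```text
clock: 3.08
tool_pos: [600.3, -84.1, 246.4]
tcp_rot: [[-0.987, -0.161, -0.0], [-0.161, 0.987, -0.0], [0.0, -0.0, -1.0]]
force: [-0.5, 0.4, 1.9]
grip_width: 0.4
```

{"api": "step_arm", "payload": {"series": [[[0,-0.003,0.008],[0,0,0],0],[[0,-0.003,0.008],[0,0,0],0],[[0,-0.003,0.008],[0,0,0],0],[[0,-0.002,0.008],[0,0,0],0],[[0,-0.002,0.008],[0,0,0],0]]}}

```text
clock: 3.5
tool_pos: [602.4, -96.5, 206.4]
tcp_rot: [[-0.987, -0.162, -0.0], [-0.162, 0.987, 0.0], [0.0, 0.0, -1.0]]
force: [-0.5, 1.0, 0.8]
grip_width: -0.1
```

{"api": "step_arm", "payload": {"series": [[[0,-0.001,0.007],[0,0,0],0],[[0,-0.001,0.007],[0,0,0],0],[[0,0,0.006],[0,0,0],0],[[0,0,0.004],[0,0,0],0],[[0,0,0.002],[0,0,0],0]]}}

```text
clock: 3.92
tool_pos: [602.6, -98.6, 180.7]
tcp_rot: [[-0.987, -0.161, -0.0], [-0.161, 0.987, -0.0], [0.0, -0.0, -1.0]]
force: [-0.2, -1.4, 1.4]
grip_width: 0.2
```

{"api": "step_arm", "payload": {"series": [[[0,0,0.001],[0,0,0],0],[[0,0,0.001],[0,0,0],0],[[0,0,0],[0,0,0],0]]}}

```text
clock: 4.17
tool_pos: [602.8, -98.4, 179.4]
tcp_rot: [[-0.987, -0.162, 0.0], [-0.162, 0.987, -0.0], [-0.0, -0.0, -1.0]]
force: [0.5, 0.0, -0.6]
grip_width: 0.0
```

{"api": "step_arm", "payload": {"series": [[[0,0,0.001],[0,0,0],0],[[0,0,0.001],[0,0,0],0]]}}

```text
clock: 4.33
tool_pos: [603.0, -98.4, 177.8]
tcp_rot: [[-0.987, -0.162, 0.001], [-0.162, 0.987, 0.0], [-0.001, -0.0, -1.0]]
force: [-5.7, 1.1, 18.6]
grip_width: -0.1
```

{"api": "step_arm", "payload": {"series": [[[0,0,0.001],[0,0,0],0],[[0,0,0],[0,0,0],0]]}}

```text
clock: 4.5
tool_pos: [603.1, -98.4, 177.7]
tcp_rot: [[-0.987, -0.161, 0.001], [-0.161, 0.987, 0.0], [-0.001, 0.0, -1.0]]
force: [-8.2, 1.9, 20.2]
grip_width: 0.0
```

```bash
python3 - <<'E'
from h import *
a=bot.capture('scene')[150:290,240:400];b=bot.capture('wrist')
o=np.zeros((350,800,3),np.uint8)
o[:315,:360]=cv2.resize(a,(360,315));o[:330,360:]=cv2.resize(b,(440,330))
cv2.imwrite('pics/p2.png',o[:,:,::-1])
E
```

```text
(no output)
```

View pics/p2.png

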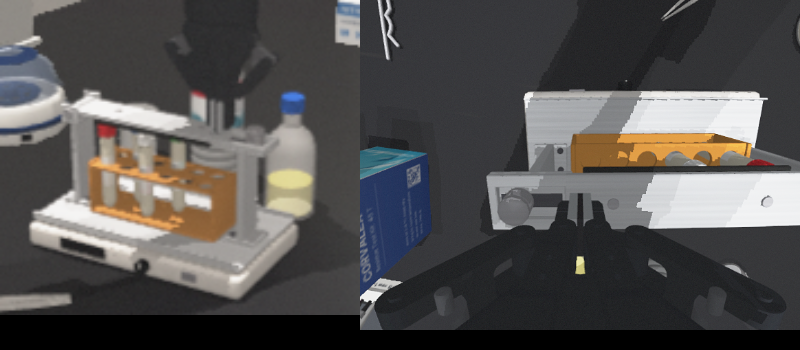

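The bar is shut: 20 N at the expected height, with the stud showing through the slot's left part in the wrist view. I'll lift and take a close view of the stud.

{"api": "step_arm", "payload": {"series": [[[0,0,-0.003],[0,0,0],0],[[0,0,-0.01],[0,0,0],0],[[0.005,-0.014,-0.025],[0,0,0],40],[[0.005,-0.014,-0.02],[0,0,0],40],[[0,-0.014,-0.01],[0,0,0],40]]}}

```text
clock: 5.02
tool_pos: [599.9, -142.5, 247.4]
tcp_rot: [[-0.987, -0.161, 0.003], [-0.161, 0.987, -0.0], [-0.003, -0.001, -1.0]]
force: [-0.7, -0.1, -0.2]
grip_width: 34.0
```

{"api": "step_arm", "payload": {"series": [[[0,0,0],[0,0,0],40],[[0,0,0],[0,0,0],40]]}}

```text
clock: 5.18
tool_pos: [599.9, -142.2, 244.6]
tcp_rot: [[-0.987, -0.16, 0.001], [-0.16, 0.987, -0.0], [-0.001, -0.0, -1.0]]
force: [0.0, -0.0, -0.3]
grip_width: 34.3
```

```bash
python3 - <<'E'
from h import *
import json
c=bot.get_calibration('wrist');b=bot.capture('wrist');cv2.imwrite('pics/w3.png',b[:,:,::-1])
json.dump({k:np.array(v).tolist() for k,v in c.items()},open('w3.json','w'))
p=[591.35,-30.82,.1612]
Q=proj('wrist',rock(p,[[0,-105,170],[0,-95,170],[0,-115,170]]),c);print(Q)
x,y=(Q[0]-[100,75]).astype(int).clip(0);print(x,y)
cv2.imwrite('pics/w3c.png',cv2.resize(b[y:y+150,x:x+200,::-1],None,fx=4,fy=4,interpolation=cv2.INTER_CUBIC))
E
```

```text
[[331.68945664 274.10782999]
 [347.89526434 274.10504605]
 [315.47754072 274.10372777]]
231 199
```

View pics/w3c.png

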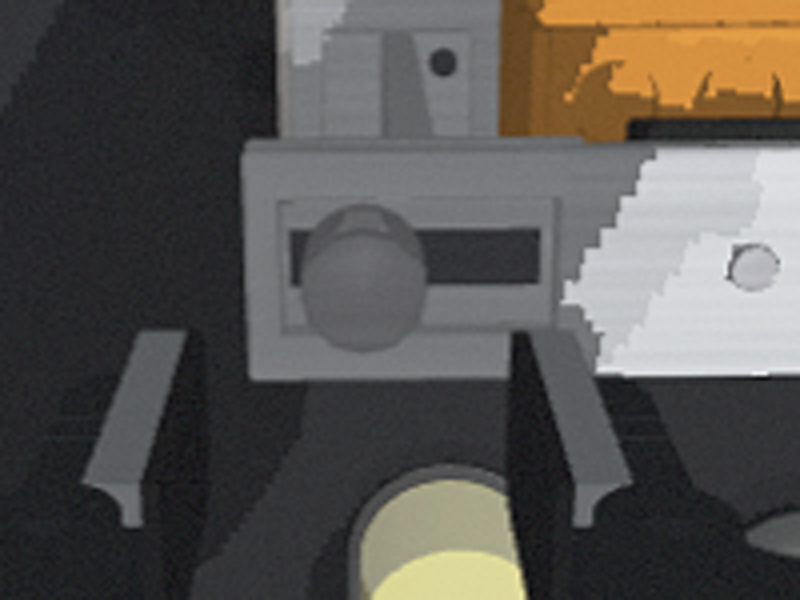

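The crop shows the stud head centred at about (322,272) in the full picture and the bar slot running from u≈301 to 370. The stud sits some 6–9 mm from the slot's middle, on the outer (-y) side. For the insertion I'll turn the tool half round, so the wrist camera looks at the leg tip and the stud.

{"api": "step_arm", "payload": {"series": [[[0,0,-0.01],[0,0,0.1217],40],[[0,0,0],[0,0,0.1217],40],[[0,0,0],[0,0,0.1217],40],[[0,0,0],[0,0,0.1217],40],[[0,0,0],[0,0,0.1217],40]]}}

```text
clock: 5.65
tool_pos: [599.5, -140.3, 253.2]
tcp_rot: [[-0.9, 0.436, -0.002], [0.436, 0.9, 0.0], [0.002, -0.0, -1.0]]
force: [0.8, 0.1, -0.5]
grip_width: 34.7
```

```bash
python3 -c "
from bench import bot
print(bot.state()['joint_pos'])"
```

```text
[-15.22641163  26.12387324  34.50289255  94.71936585 -16.06738693
  64.2793527   87.75924423]
```

{"api": "step_arm", "payload": {"series": [[[0,0,0],[0,0,0.1217],40],[[0,0,0],[0,0,0.1217],40],[[0,0,0],[0,0,0.1217],40],[[0,0,0],[0,0,0.1217],40],[[0,0,0],[0,0,0.1217],40]]}}

```text
clock: 6.07
tool_pos: [599.5, -140.4, 253.1]
tcp_rot: [[-0.489, 0.872, -0.002], [0.872, 0.489, 0.0], [0.001, -0.001, -1.0]]
force: [0.5, -0.3, 1.0]
grip_width: 34.1
```

```bash
python3 -c "
from bench import bot
print(bot.state()['joint_pos'])"
```

```text
[-20.46687708  28.02795762  42.27702806  94.88703691 -20.367584
  65.15467853  56.46458975]
```

Joint 7 is going down towards mid-range, so I carry on.

{"api": "step_arm", "payload": {"series": [[[0,0,0],[0,0,0.1217],40],[[0,0,0],[0,0,0.1217],40],[[0,0,0],[0,0,0.1217],40],[[0,0,0],[0,0,0.1217],40],[[0,0,0],[0,0,0.1217],40]]}}

```text
clock: 6.48
tool_pos: [599.6, -140.4, 253.2]
tcp_rot: [[0.097, 0.995, -0.002], [0.995, -0.097, 0.0], [0.0, -0.002, -1.0]]
force: [-0.1, 1.0, 0.1]
grip_width: 33.8
```

{"api": "step_arm", "payload": {"series": [[[0,0,0],[0,0,0.1217],40],[[0,0,0],[0,0,0.1217],40],[[0,0,0],[0,0,0.1217],40],[[0,0,0],[0,0,0.1217],40],[[0,0,0],[0,0,0.1217],40]]}}

```text
clock: 6.9
tool_pos: [599.6, -140.4, 253.2]
tcp_rot: [[0.649, 0.761, -0.002], [0.761, -0.649, 0.0], [-0.001, -0.001, -1.0]]
force: [-0.1, 0.2, 0.1]
grip_width: 34.3
```

{"api": "step_arm", "payload": {"series": [[[0,0,0],[0,0,0.1217],40],[[0,0,0],[0,0,0.1217],40],[[0,0,0],[0,0,0.1217],40],[[0,0,0],[0,0,0.1217],40],[[0,0,0],[0,0,0.1217],40]]}}

```text
clock: 7.32
tool_pos: [599.6, -140.4, 253.1]
tcp_rot: [[0.967, 0.254, -0.002], [0.254, -0.967, 0.0], [-0.002, -0.0, -1.0]]
force: [0.4, 0.7, -0.1]
grip_width: 33.9
```

{"api": "step_arm", "payload": {"series": [[[0,0,0],[0,0,0.1217],40],[[0,0,0],[0,0,0],40]]}}

```text
clock: 7.48
tool_pos: [599.6, -140.4, 253.0]
tcp_rot: [[0.991, 0.134, -0.002], [0.134, -0.991, -0.0], [-0.002, 0.0, -1.0]]
force: [1.0, 0.8, -0.3]
grip_width: 34.0
```

```bash
python3 -c "
from bench import bot
print(bot.state()['joint_pos'])"
```

```text
[-34.09863381  39.4099729   67.42730613  95.25764621 -38.02315237
  71.80097958 -40.89822866]
```

{"api": "step_arm", "payload": {"series": [[[-0.0229,0.0236,0],[0,0,0],40],[[-0.0229,0.0236,0],[0,0,0],40],[[-0.0229,0.0236,0],[0,0,0],40],[[-0.0229,0.0236,0],[0,0,0],40]]}}

```text
clock: 7.82
tool_pos: [521.2, -248.0, 253.6]
tcp_rot: [[0.989, 0.145, -0.001], [0.145, -0.989, 0.0], [-0.001, -0.0, -1.0]]
force: [0.7, -0.1, 0.8]
grip_width: 34.4
```

{"api": "step_arm", "payload": {"series": [[[-0.0229,0.0236,0.02],[0,0,0],40],[[-0.0229,0.0236,0.02],[0,0,0],40],[[-0.0229,0.0236,0.02],[0,0,0],40],[[-0.0229,0.0236,0.02],[0,0,0],40],[[0,0,0.03],[0,0,0],40]]}}

```text
clock: 8.23
tool_pos: [440.6, -358.7, 144.8]
tcp_rot: [[0.99, 0.138, 0.001], [0.138, -0.99, -0.003], [0.0, 0.003, -1.0]]
force: [0.5, -0.3, 0.7]
grip_width: 34.2
```

{"api": "step_arm", "payload": {"series": [[[0,0,0.02],[0,0,0],40],[[0,0,0],[0,0,0],40]]}}

```text
clock: 8.4
tool_pos: [443.0, -352.6, 120.6]
tcp_rot: [[0.99, 0.143, -0.005], [0.143, -0.99, 0.003], [-0.004, -0.004, -1.0]]
force: [-0.4, -0.2, -0.9]
grip_width: 33.5
```

```bash
python3 - <<'E'
from h import *
import json
st=bot.state();print(st['joint_pos'],st['tool_pos'])
c=bot.get_calibration('wrist');b=bot.capture('wrist')
json.dump({k:np.array(v).tolist() for k,v in c.items()},open('w4.json','w'))
cv2.imwrite('pics/w4.png',b[:,:,::-1])
E
```

```text
[ -6.30733421  41.37603326  57.69699454 108.27359956 -42.64132443
  55.44496957 -10.43398775] [ 443.02832919 -352.5903827   120.56192144]
```

View pics/w4.png

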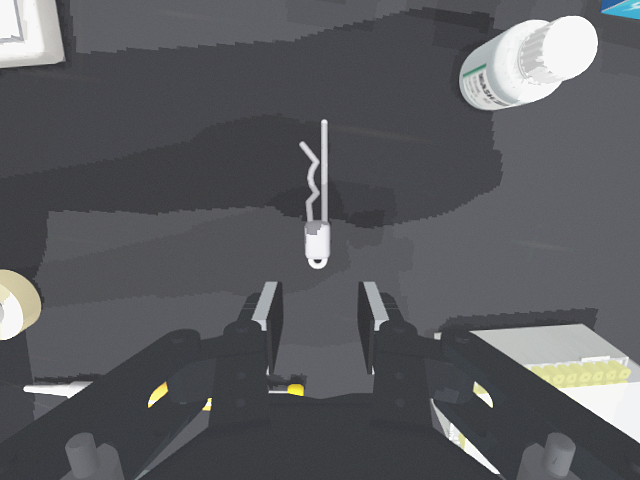

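The wrist view shows the clip lined up with the tool: tip at (324,122), straight leg entering the grip at (323.5,222), bow end at (317,266).

```bash
python3 - <<'E'
from h import *
import json
c={k:np.array(v) for k,v in json.load(open('w4.json')).items()}
P=back('wrist',[[324,121.5],[323.6,219],[317,267],[317.5,240]],6,c);st=bot.state();T=np.array(st['tcp_rot'])
print(P,(P-st['tool_pos'])@T)
a=P[0]-P[1];print(np.rad2deg(np.arctan2(a[1],a[0])),np.rad2deg(np.arctan2(T[1,0],T[0,0])))
E
```

```text
[[ 525.05798267 -344.08350546    6.        ]
 [ 459.96702583 -353.40793547    6.        ]
 [ 423.38519953 -353.88136364    6.        ]
 [ 443.99832573 -351.31830837    6.        ]] [[ 82.02552334   2.79357193 116.61660696]
 [ 16.27034253   2.75260955 116.79598427]
 [-20.00583895  -1.9888112  116.90431624]
 [  0.76211399  -1.58999102 116.84689575]]
8.15228977128163 8.18829255683425
```

{"api": "step_arm", "payload": {"series": [[[0,-0.0022,0.02],[0,0,0],40],[[0,0,0.025],[0,0,0],40],[[0,0,0.02],[0,0,0],40],[[0,0,0.015],[0,0,0],40],[[0,0,0.008],[0,0,0],40]]}}

```text
clock: 8.87
tool_pos: [444.7, -351.3, 35.7]
tcp_rot: [[0.99, 0.142, -0.0], [0.142, -0.99, 0.0], [-0.0, -0.0, -1.0]]
force: [-0.1, 0.0, -0.7]
grip_width: 34.3
```

{"api": "step_arm", "payload": {"series": [[[0,0,0],[0,0,0],40],[[0,0,0],[0,0,0],40],[[0,0,0],[0,0,0],40]]}}

```text
clock: 9.12
tool_pos: [444.7, -352.2, 37.5]
tcp_rot: [[0.99, 0.14, 0.001], [0.14, -0.99, -0.001], [0.001, 0.001, -1.0]]
force: [0.0, 0.3, -0.2]
grip_width: 34.2
```

{"api": "step_arm", "payload": {"series": [[[-0.001,-0.0015,0.007],[0,0,0],40],[[0,0,0.006],[0,0,0],40],[[0,0,0],[0,0,0],40]]}}

```text
clock: 9.37
tool_pos: [442.8, -350.0, 22.5]
tcp_rot: [[0.99, 0.139, -0.001], [0.139, -0.99, 0.001], [-0.001, -0.001, -1.0]]
force: [0.9, 0.6, -0.0]
grip_width: 34.0
```

{"api": "step_arm", "payload": {"series": [[[0,0,0],[0,0,0],0],[[0,0,0],[0,0,0],0],[[0,0,0],[0,0,0],0],[[0,0,0],[0,0,0],0],[[0,0,0],[0,0,0],0]]}}

```text
clock: 9.78
tool_pos: [443.1, -350.6, 23.5]
tcp_rot: [[0.99, 0.139, 0.0], [0.139, -0.99, -0.0], [0.0, 0.0, -1.0]]
force: [-0.2, 0.2, 2.7]
grip_width: 16.6
```

{"api": "step_arm", "payload": {"series": [[[0,0,-0.01],[0,0,0],0],[[0,0,-0.03],[0,0,0],0],[[0,0,-0.04],[0,0,0],0],[[0,0,-0.04],[0,0,0],0],[[0,0,-0.04],[0,0,0],0]]}}

```text
clock: 10.2
tool_pos: [442.3, -350.4, 185.7]
tcp_rot: [[0.99, 0.138, -0.001], [0.138, -0.99, 0.0], [-0.001, -0.0, -1.0]]
force: [0.8, -0.2, -0.3]
grip_width: 16.3
```

```bash
python3 - <<'E'
from h import *
import json
c={k:np.array(v) for k,v in json.load(open('w3.json')).items()}
q=lambda u,v:[231+u/4-.4,199+v/4-.4]
S=back('wrist',[q(364.5,292)],170,c)[0]
B=back('wrist',[q(279,199),q(560,199),q(560,331),q(280,331),q(245,143),q(250,380)],156,c)
p=[591.35,-30.82,.1612]
print('stud',S,'slot',B[:4].mean(0),B.round(1).tolist())
# rocker frame (assumed)
cs,sn=np.cos(p[2]),np.sin(p[2])
for X in (S,B[:4].mean(0)):
    d=X[:2]-p[:2];print(cs*d[0]+sn*d[1],-sn*d[0]+cs*d[1])
d=B[1]-B[0];print('yaw',np.rad2deg(np.arctan2(-d[0],d[1])));d=B[2]-B[3];print(np.rad2deg(np.arctan2(-d[0],d[1])))
print(rock(p,[[0,-105,159]]))
st=bot.state();print(st['tool_pos'],st['grip_width'],st['joint_pos'])
E
```

```text
stud [ 607.55650126 -140.79374704  170.        ] slot [ 607.02203085 -131.62572626  156.        ] [[599.3, -156.1, 156.0], [592.0, -111.2, 156.0], [614.6, -106.6, 156.0], [622.1, -152.6, 156.0], [590.9, -162.8, 156.0], [631.7, -156.3, 156.0]]
-1.6547001020910805 -111.14916863557262
-0.7107486348696579 -102.01422368532984
yaw 9.248141201964101
9.227610319943603
[[ 608.20279026 -134.45871603  159.        ]]
[ 442.25874772 -350.42409891  185.65954563] 16.34455578358861 [-10.2466925   36.72466667  63.0408998  106.35962298 -37.53763804
  60.94660885 -14.22913574]
```

{"api": "step_arm", "payload": {"series": [[[0.0161,-0.0374,-0.003],[0,0,0],0],[[0.0161,-0.0374,-0.003],[0,0,0],0],[[0.0161,-0.0374,-0.003],[0,0,0],0],[[0.0161,-0.0374,-0.003],[0,0,0],0],[[0.0161,-0.0374,-0.003],[0,0,-0.0227],0]]}}

```text
clock: 10.62
tool_pos: [496.7, -152.1, 199.1]
tcp_rot: [[0.987, 0.161, 0.0], [0.161, -0.987, 0.0], [0.0, -0.0, -1.0]]
force: [1.4, 0.1, 0.0]
grip_width: 16.2
```

{"api": "step_arm", "payload": {"series": [[[0,0,0],[0,0,0],0],[[0,0,0],[0,0,0],0],[[0,0,0],[0,0,0],0]]}}

```text
clock: 10.87
tool_pos: [496.6, -154.1, 198.8]
tcp_rot: [[0.987, 0.162, 0.0], [0.162, -0.987, -0.0], [0.0, 0.0, -1.0]]
force: [1.1, -0.1, -0.1]
grip_width: 16.3
```

```bash
python3 - <<'E'
from h import *
import json
c=bot.get_calibration('wrist');b=bot.capture('wrist')
json.dump({k:np.array(v).tolist() for k,v in c.items()},open('w5.json','w'))
st=bot.state();T=np.array(st['tcp_rot']);print(st['tool_pos'],st['joint_pos'])
Q=proj('wrist',[T@[82,5,17.5]+st['tool_pos'],[607.6,-141,170]],c);print(Q)
x,y=(Q.mean(0)-[100,85]).astype(int).clip(0);print(x,y)
cv2.imwrite('pics/w5.png',b[:,:,::-1])
cv2.imwrite('pics/w5c.png',cv2.resize(b[y:y+150,x:x+200,::-1],None,fx=4,fy=4,interpolation=cv2.INTER_CUBIC))
E
```

```text
[ 496.32651605 -154.92403751  198.75858639] [-37.22615531  32.1911781   67.61772873 111.94559443 -34.79158357
  59.682582   -34.64074222]
[[332.54528497 110.27313449]
 [329.97894827  33.46915327]]
231 0
```

View pics/w5c.png

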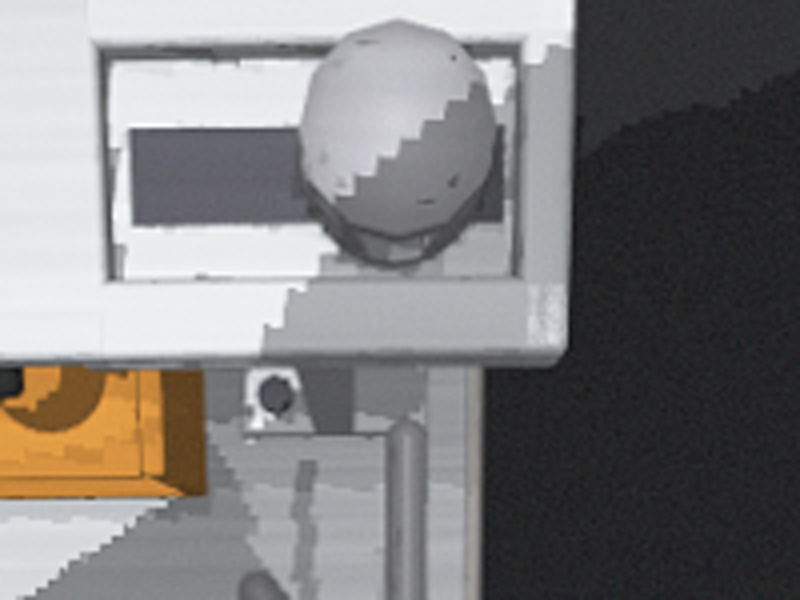

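```bash
python3 - <<'E'
from h import *
import json
c={k:np.array(v) for k,v in json.load(open('w5.json')).items()}
st=bot.state();T=np.array(st['tcp_rot']);t=np.array([496.33,-154.92,198.76])
q=lambda u,v:[231+u/4-.4,v/4-.4]
for n,px,z in(('tip',q(406,420),181.3),('leg',q(406,560),181.3),('stud',q(398,128),170),('slotL',q(107,160),156),('slotR',q(519,160),156)):
    P=back('wrist',[px],z,c)[0];print(n,P,(P-t)@T)
E
```

```text
tip [ 580.08512907 -146.20295303  181.3       ] [84.06453222  4.80984526 17.48656528]
leg [ 567.26191278 -148.42268654  181.3       ] [71.05132953  4.94635092 17.48270911]
stud [ 608.27713986 -140.93311865  170.        ] [112.73328927   4.12176763  28.7949491 ]
slotL [ 604.08351272 -109.87780924  156.        ] [113.56537018 -27.20831532  42.78609968]
slotR [ 611.29414853 -154.20962569  156.        ] [113.57995094  17.7060792   42.79914931]
```

The crop shows the leg tip at full-picture (332,105) and the stud at (330,32). The stud is 8.9 mm off the slot's middle, and the tip is 0.7 mm off the stud's axis sideways. I'll lower to hole height and trim.

{"api": "step_arm", "payload": {"series": [[[0,-0.0007,0.006],[0,0,0],0],[[0,0,0.006],[0,0,0],0],[[0,0,0.006],[0,0,0],0],[[0,0,0.004],[0,0,0],0],[[0,0,0],[0,0,0],0]]}}

```text
clock: 11.33
tool_pos: [496.0, -153.6, 175.3]
tcp_rot: [[0.987, 0.161, -0.001], [0.161, -0.987, -0.0], [-0.001, -0.0, -1.0]]
force: [0.9, 0.0, -0.3]
grip_width: 16.2
```

{"api": "step_arm", "payload": {"series": [[[0,0,0],[0,0,0],0],[[0,0,0],[0,0,0],0]]}}

```text
clock: 11.5
tool_pos: [496.6, -153.6, 176.4]
tcp_rot: [[0.987, 0.161, 0.0], [0.161, -0.987, -0.0], [0.0, 0.0, -1.0]]
force: [0.3, 0.0, 0.1]
grip_width: 16.0
```

```bash
python3 - <<'E'
from h import *
import json
c=bot.get_calibration('wrist');b=bot.capture('wrist')
json.dump({k:np.array(v).tolist() for k,v in c.items()},open('w6.json','w'))
s=bot.capture('scene')
st=bot.state();T=np.array(st['tcp_rot']);t=st['tool_pos'];print(t,st['force'])
Q=proj('wrist',[T@[82,5,17.5]+t],c)[0];print(Q)
W=proj('scene',[T@[82,5,17.5]+t,[608.1,-141,159]]);print(W)
x,y=(231,0)
o=np.zeros((600,800,3),np.uint8)
o[:450,:600]=cv2.resize(b[0:150,x:x+200],None,fx=3,fy=3,interpolation=cv2.INTER_CUBIC)
sx,sy=(W.mean(0)-[50,9]).astype(int);print(sx,sy)
o[450:,:800]=cv2.resize(s[sy:sy+19,sx:sx+100],(800,150),interpolation=cv2.INTER_CUBIC)
cv2.imwrite('pics/w6c.png',o[:,:,::-1])
E
```

```text
[ 496.67221195 -153.46119478  176.52516267] [ 0.01446965  0.06922884 -0.27806441]
[329.97561485 109.0454814 ]
[[347.45178962 215.83427265]
 [353.61771503 211.47759961]]
300 204
```

View pics/w6c.png

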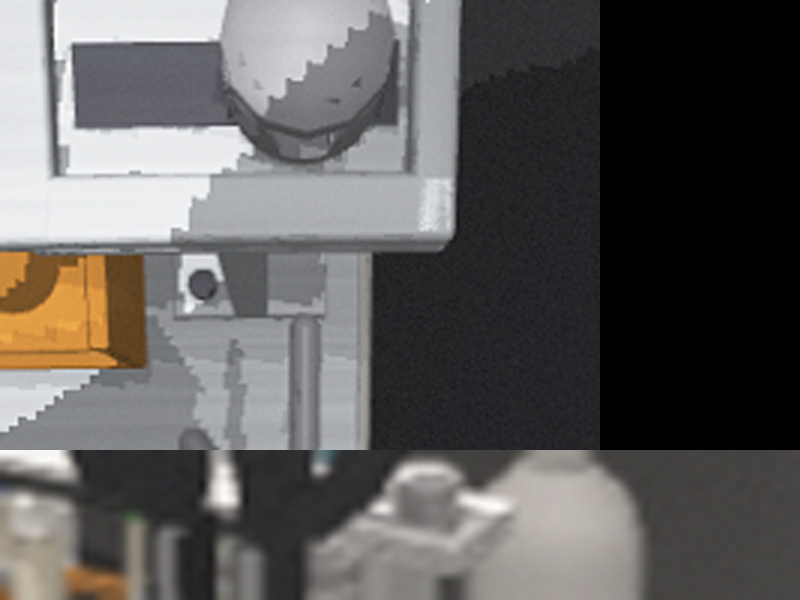

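```bash
python3 - <<'E'
from h import *
import json
c={k:np.array(v) for k,v in json.load(open('w6.json')).items()}
st=bot.state();T=np.array(st['tcp_rot']);t=np.array([496.67,-153.46,176.53])
q=lambda u,v:[231+u/3-.33,v/3-.33]
for n,px,z in(('tip',q(304.5,317),159),('leg',q(304,430),159),('stud',q(308.5,50),170),('studlow',q(305,150),159),('hole?',q(318,140),159),('slotL',q(53,90),156),('slotR',q(410,90),156)):
    P=back('wrist',[px],z,c)[0];print(n,P,(P-t)@T)
E
```

```text
tip [ 579.88201561 -145.75467728  159.        ] [83.35905278  5.83563009 17.55352334]
leg [ 566.04523803 -148.07793653  159.        ] [69.32870531  5.89293237 17.54978991]
stud [ 606.78531895 -141.18719396  170.        ] [110.64978257   5.67697038   6.56077441]
studlow [ 599.21259119 -142.48822863  159.        ] [102.963407     5.73509381  17.55873554]
hole? [ 600.59477887 -143.87667583  159.        ] [104.10312289   7.32860429  17.55938576]
slotL [ 601.79259224 -110.22912842  156.        ] [110.72041959 -25.68405931  20.55398596]
slotR [ 608.91980535 -154.2260534   156.        ] [110.64596308  18.88634497  20.56364183]
```

Tip and stud agree within 0.2 mm sideways. I'll advance to just short of the stud, then feel.

{"api": "step_arm", "payload": {"series": [[[0.004,0,0],[0,0,0],0],[[0.004,0,0],[0,0,0],0],[[0.003,0,0],[0,0,0],0],[[0.002,0,0],[0,0,0],0],[[0,0,0],[0,0,0],0]]}}

```text
clock: 12.02
tool_pos: [509.9, -151.1, 176.3]
tcp_rot: [[0.987, 0.162, 0.0], [0.162, -0.987, -0.0], [0.0, 0.0, -1.0]]
force: [0.3, 0.4, -0.3]
grip_width: 16.1
```

{"api": "step_arm", "payload": {"series": [[[0.001,0,0],[0,0,0],0],[[0.001,0,0],[0,0,0],0],[[0.001,0,0],[0,0,0],0],[[0,0,0],[0,0,0],0]]}}

```text
clock: 12.35
tool_pos: [512.5, -150.7, 176.3]
tcp_rot: [[0.987, 0.162, -0.0], [0.162, -0.987, -0.0], [-0.0, 0.0, -1.0]]
force: [-0.3, 0.2, -0.5]
grip_width: 16.3
```

{"api": "step_arm", "payload": {"series": [[[0.001,0,0],[0,0,0],0],[[0.001,0,0],[0,0,0],0],[[0,0,0],[0,0,0],0]]}}

```text
clock: 12.6
tool_pos: [514.5, -150.4, 176.3]
tcp_rot: [[0.987, 0.162, 0.0], [0.162, -0.987, -0.0], [0.0, 0.0, -1.0]]
force: [-0.4, 0.8, 0.0]
grip_width: 16.3
```

{"api": "step_arm", "payload": {"series": [[[0.001,0,0],[0,0,0],0],[[0.001,0,0],[0,0,0],0],[[0,0,0],[0,0,0],0]]}}

```text
clock: 12.85
tool_pos: [516.5, -150.1, 176.3]
tcp_rot: [[0.987, 0.162, 0.0], [0.162, -0.987, -0.0], [0.0, 0.0, -1.0]]
force: [0.1, 0.1, -0.3]
grip_width: 16.0
```

{"api": "step_arm", "payload": {"series": [[[0.001,0,0],[0,0,0],0],[[0.001,0,0],[0,0,0],0],[[0,0,0],[0,0,0],0]]}}

```text
clock: 13.1
tool_pos: [518.5, -149.8, 176.3]
tcp_rot: [[0.987, 0.162, 0.0], [0.162, -0.987, -0.0], [-0.0, 0.0, -1.0]]
force: [0.3, 0.4, -0.3]
grip_width: 15.8
```

{"api": "step_arm", "payload": {"series": [[[0.001,0,0],[0,0,0],0],[[0.001,0,0],[0,0,0],0],[[0,0,0],[0,0,0],0]]}}

```text
clock: 13.35
tool_pos: [520.5, -149.4, 176.4]
tcp_rot: [[0.987, 0.162, 0.0], [0.162, -0.987, -0.0], [0.0, 0.0, -1.0]]
force: [0.1, 0.1, 0.2]
grip_width: 16.5
```

{"api": "step_arm", "payload": {"series": [[[0.001,0,0],[0,0,0],0],[[0.001,0,0],[0,0,0],0],[[0,0,0],[0,0,0],0]]}}

```text
clock: 13.6
tool_pos: [522.4, -149.1, 176.3]
tcp_rot: [[0.987, 0.162, 0.0], [0.162, -0.987, -0.0], [0.0, 0.0, -1.0]]
force: [0.8, -0.6, -0.6]
grip_width: 16.1
```

No contact force and the tip is already at the stud's axis, so it is in the hole. I'll go on.

{"api": "step_arm", "payload": {"series": [[[0.002,0,0],[0,0,0],0],[[0.002,0,0],[0,0,0],0],[[0.002,0,0],[0,0,0],0],[[0.002,0,0],[0,0,0],0],[[0,0,0],[0,0,0],0]]}}

```text
clock: 14.02
tool_pos: [530.6, -147.8, 176.3]
tcp_rot: [[0.987, 0.162, 0.0], [0.162, -0.987, -0.0], [0.0, 0.0, -1.0]]
force: [-0.4, 0.1, -0.5]
grip_width: 16.3
```

{"api": "step_arm", "payload": {"series": [[[0.0015,0,0],[0,0,0],0],[[0.0015,0,0],[0,0,0],0],[[0.0015,0,0],[0,0,0],0],[[0,0,0],[0,0,0],0]]}}

```text
clock: 14.35
tool_pos: [534.8, -147.1, 176.3]
tcp_rot: [[0.987, 0.162, 0.0], [0.162, -0.987, -0.0], [0.0, 0.0, -1.0]]
force: [0.8, 0.5, 0.3]
grip_width: 16.5
```

{"api": "step_arm", "payload": {"series": [[[0.0015,0,0],[0,0,0],0],[[0.0015,0,0],[0,0,0],0],[[0.0015,0,0],[0,0,0],0],[[0,0,0],[0,0,0],0]]}}

```text
clock: 14.68
tool_pos: [539.3, -146.3, 176.3]
tcp_rot: [[0.987, 0.162, 0.0], [0.162, -0.987, -0.0], [0.0, 0.0, -1.0]]
force: [-0.3, 0.0, -0.6]
grip_width: 15.9
```

{"api": "step_arm", "payload": {"series": [[[0.0015,0,0],[0,0,0],0],[[0.0015,0,0],[0,0,0],0],[[0.0015,0,0],[0,0,0],0],[[0,0,0],[0,0,0],0]]}}

```text
clock: 15.02
tool_pos: [543.5, -145.4, 176.2]
tcp_rot: [[0.987, 0.162, -0.001], [0.162, -0.987, 0.0], [-0.0, -0.0, -1.0]]
force: [-1.6, 2.4, -0.3]
grip_width: 16.3
```

{"api": "step_arm", "payload": {"series": [[[0.0015,0,0],[0,0,0],0],[[0.0015,0,0],[0,0,0],0],[[0,0,0],[0,0,0],0]]}}

```text
clock: 15.27
tool_pos: [546.3, -144.7, 176.1]
tcp_rot: [[0.987, 0.162, -0.001], [0.162, -0.987, 0.001], [-0.001, -0.001, -1.0]]
force: [-3.3, 4.6, -0.3]
grip_width: 16.1
```

{"api": "step_arm", "payload": {"series": [[[0.0015,0,0],[0,0,0],0],[[0.0015,0,0],[0,0,0],0],[[0,0,0],[0,0,0],0]]}}

```text
clock: 15.52
tool_pos: [549.6, -144.1, 176.2]
tcp_rot: [[0.987, 0.162, -0.0], [0.162, -0.987, 0.001], [-0.0, -0.001, -1.0]]
force: [-1.3, 4.6, -0.9]
grip_width: 16.4
```

{"api": "step_arm", "payload": {"series": [[[0.0015,0,0],[0,0,0],0],[[0.0015,0,0],[0,0,0],0],[[0,0,0],[0,0,0],0]]}}

```text
clock: 15.77
tool_pos: [552.8, -143.6, 176.3]
tcp_rot: [[0.987, 0.162, 0.0], [0.162, -0.987, 0.001], [0.0, -0.001, -1.0]]
force: [0.5, 4.8, -0.5]
grip_width: 16.1
```

{"api": "step_arm", "payload": {"series": [[[0.0015,0,0],[0,0,0],0],[[0.0015,0,0],[0,0,0],0],[[0,0,0],[0,0,0],0]]}}

```text
clock: 16.02
tool_pos: [556.0, -143.0, 176.3]
tcp_rot: [[0.987, 0.163, 0.001], [0.163, -0.987, 0.001], [0.001, -0.0, -1.0]]
force: [2.2, 5.5, -1.0]
grip_width: 16.3
```

{"api": "step_arm", "payload": {"series": [[[0.001,0,0],[0,0,0],0],[[0.001,0,0],[0,0,0],0],[[0,0,0],[0,0,0],0]]}}

```text
clock: 16.27
tool_pos: [558.0, -142.7, 176.4]
tcp_rot: [[0.987, 0.163, 0.001], [0.163, -0.987, 0.0], [0.001, -0.0, -1.0]]
force: [3.9, 5.4, 0.4]
grip_width: 16.1
```

{"api": "step_arm", "payload": {"series": [[[0.001,0,0],[0,0,0],0],[[0,0,0],[0,0,0],0]]}}

```text
clock: 16.43
tool_pos: [559.0, -142.7, 176.4]
tcp_rot: [[0.987, 0.162, 0.001], [0.162, -0.987, 0.0], [0.001, -0.0, -1.0]]
force: [3.9, 5.4, -1.1]
grip_width: 16.0
```

{"api": "step_arm", "payload": {"series": [[[0.001,0,0],[0,0,0],0],[[0,0,0],[0,0,0],0]]}}

```text
clock: 16.6
tool_pos: [559.8, -142.8, 176.4]
tcp_rot: [[0.987, 0.162, 0.001], [0.162, -0.987, 0.0], [0.001, 0.0, -1.0]]
force: [1.4, 4.6, -0.4]
grip_width: 16.2
```

{"api": "step_arm", "payload": {"series": [[[0.0005,0,0],[0,0,0],0],[[0,0,0],[0,0,0],0]]}}

```text
clock: 16.77
tool_pos: [560.0, -142.8, 176.4]
tcp_rot: [[0.987, 0.162, 0.0], [0.162, -0.987, 0.0], [0.0, 0.0, -1.0]]
force: [1.6, 4.7, -0.3]
grip_width: 16.1
```

{"api": "step_arm", "payload": {"series": [[[0.0007,0,0],[0,0,0],0],[[0,0,0],[0,0,0],0]]}}

```text
clock: 16.93
tool_pos: [560.5, -142.8, 176.3]
tcp_rot: [[0.987, 0.162, 0.0], [0.162, -0.987, 0.0], [0.0, -0.0, -1.0]]
force: [2.1, 4.6, 0.1]
grip_width: 16.4
```

{"api": "step_arm", "payload": {"series": [[[0.0005,0,0],[0,0,0],0],[[0,0,0],[0,0,0],0]]}}

```text
clock: 17.1
tool_pos: [561.0, -142.8, 176.3]
tcp_rot: [[0.987, 0.162, -0.0], [0.162, -0.987, -0.0], [-0.0, 0.0, -1.0]]
force: [1.0, 3.9, -0.3]
grip_width: 16.3
```

{"api": "step_arm", "payload": {"series": [[[0.0006,0,0],[0,0,0],0],[[0,0,0],[0,0,0],0]]}}

```text
clock: 17.27
tool_pos: [561.6, -142.7, 176.3]
tcp_rot: [[0.987, 0.162, -0.0], [0.162, -0.987, -0.0], [-0.0, 0.0, -1.0]]
force: [1.1, 4.5, -0.9]
grip_width: 16.0
```

```bash
python3 - <<'E'
from h import *
b=bot.capture('wrist');st=bot.state();print(st['tool_pos'],st['force'])
cv2.imwrite('pics/w7c.png',cv2.resize(b[40:240,220:460,::-1],None,fx=3,fy=3,interpolation=cv2.INTER_CUBIC))
E
```

```text
[ 561.54682824 -142.7650531   176.31119741] [ 1.22477398  4.27980873 -0.03027487]
```

View pics/w7c.png

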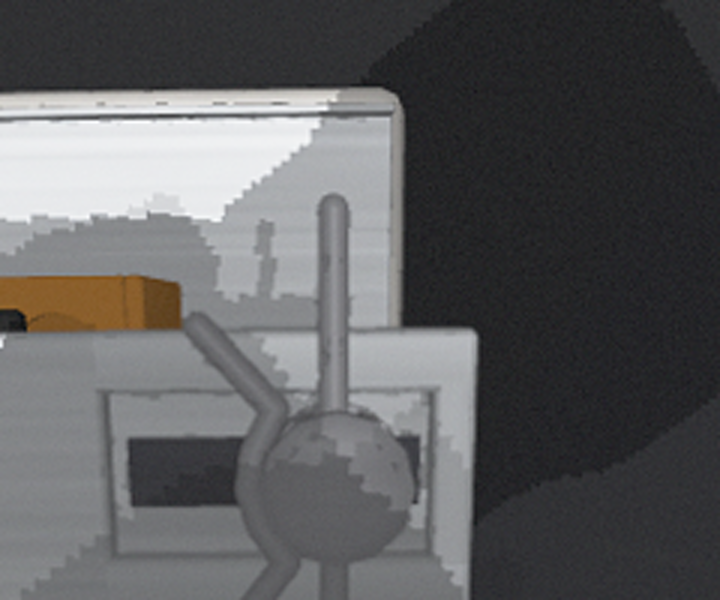

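The view shows the straight leg through the stud, tip at crop (333,200). The waved leg's bulge is past the stud, which sits in the waist. I'll release and lift away.

{"api": "step_arm", "payload": {"series": [[[0,0,0],[0,0,0],40],[[0,0,0],[0,0,0],40],[[0,0,0],[0,0,0],40],[[0,0,0],[0,0,0],40]]}}

```text
clock: 17.65
tool_pos: [561.4, -143.1, 176.4]
tcp_rot: [[0.987, 0.161, 0.0], [0.161, -0.987, -0.001], [0.0, 0.001, -1.0]]
force: [-0.9, -0.3, 0.2]
grip_width: 34.2
```

{"api": "step_arm", "payload": {"series": [[[0,0,-0.008],[0,0,0],40],[[0,0,-0.015],[0,0,0],40],[[0,0,-0.03],[0,0,0],40],[[-0.01,0,-0.03],[0,0,0],40],[[-0.02,0,-0.02],[0,0,0],40]]}}

```text
clock: 18.07
tool_pos: [533.1, -148.1, 282.7]
tcp_rot: [[0.987, 0.162, 0.002], [0.162, -0.987, -0.002], [0.002, 0.003, -1.0]]
force: [-0.1, 0.7, 1.2]
grip_width: 34.0
```

{"api": "step_arm", "payload": {"series": [[[-0.02,0,0],[0,0,0],40],[[0,0,0],[0,0,0],40],[[0,0,0],[0,0,0],40]]}}

```text
clock: 18.32
tool_pos: [511.8, -151.0, 280.8]
tcp_rot: [[0.987, 0.161, 0.002], [0.161, -0.987, 0.002], [0.002, -0.001, -1.0]]
force: [-0.4, 0.5, -0.5]
grip_width: 34.0
```

```bash
python3 - <<'E'
from h import *
b=bot.capture('wrist');s=bot.capture('scene');st=bot.state();print(st['tool_pos'],st['force'],st['grip_width'])
o=np.zeros((400,800,3),np.uint8)
o[:,:500]=cv2.resize(b[0:240,160:460],(500,400),interpolation=cv2.INTER_CUBIC)
o[:300,500:]=cv2.resize(s[180:280,290:390],(300,300),interpolation=cv2.INTER_CUBIC)
cv2.imwrite('pics/w8.png',o[:,:,::-1])
E
```

```text
[ 512.63956994 -150.61151284  280.00542256] [-0.36886922  0.47472722  0.49243119] 34.31250663190813
```

View pics/w8.png

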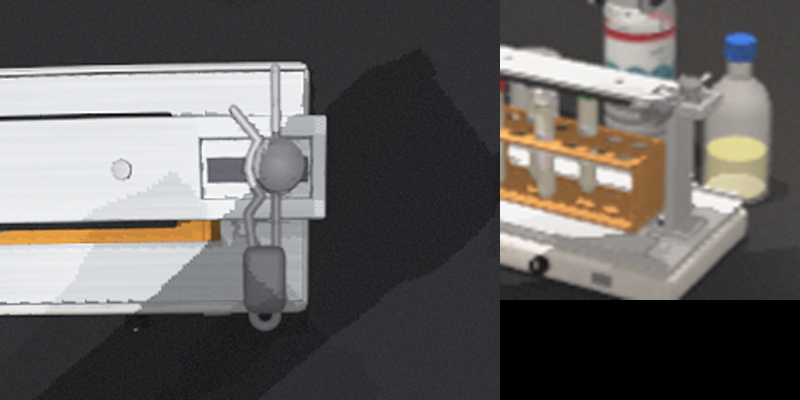

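The clip stays home after release, with the stud in its waist, and the bar is flat. The gripper is clear, so I'll hand in.

```bash
python3 -c "
from bench import bot
print(bot.close_job())"
```

```text
the job is handed in; nothing more can be done
None
```

The rocker is ready to run, and I handed the job in after about 18.4 s of the 72 s allowed. The hand-in gives no verdict.

- **Bar:** I pressed it down with the shut fingers until it met its stop, about 20 N at the height expected for shut. The stud came up through the slot.
- **Finding the hole:** The wrist camera showed the stud about 9 mm from the slot's middle, towards the bar's free end. My first estimate from the rocker's fitted pose said about 6 mm. I lined the leg tip up with the stud in the picture instead, to about 0.2 mm, so the difference did not matter.
- **Clip:** The leg went in with no contact force. The measured force stayed under about 7 N throughout, well below 25 N. It rose as the waved leg met the stud and reversed after the bulge passed. I stopped with under 2 N along the clip. About 4.5 N sideways remained, from the waved leg's spring, and it vanished when I let go.
- **Last checks:** After release, the pictures show the stud in the clip's waist, the bar flat and the gripper well clear with no force on it. I did not picture the other items again at the end, but the arm did not touch them.

I viewed 10 pictures.

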